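Pack the spares drawer level and shut it

ROBOT

A 7-joint arm with a two-finger parallel gripper is mounted at the origin on a cart in front of the work surface, level with it; the furniture and walls round the work are solid. World frame = base frame: x ahead of the robot, y to its left, z up, the work surface at z = 0. Lengths are in m, angles in rad, forces in N, time in s.
With the tool pointing down it reaches from about 0.35 to 0.9 m from the base axis. Payload 8.1 kg.
Tool frame: the origin (TCP) lies at the very end of the fingers, on their centre line; the grasp point (between the pads) lies 19 mm behind it; z points along the fingers, y is the line along which they close (so a half turn about z gives the same grasp; the last joint's range is limited). The gripper opens to 92 mm and grips with 3 to 60 N. Pads are 19 mm wide; open, the fingers measure 130 mm over their backs; the gripper's body (75 mm by 190 mm) begins 47 mm behind the grasp point.
Start: joints at [1.009, 0.434, 0.025, 1.573, -0.012, 1.134, -0.075], TCP at [0.277, -0.56, 0.227] pointing down, gripper open.
Joint ranges: [-2.62, 2.62], [-0.44, 2.09], [-1.27, 1.32], [0.08, 2.57], [-1.32, 4.46], [0.12, 2], [-2.74, 2.74]. Speed limits (rad/s): [2.22, 2.22, 3.01, 3.01, 3.14, 3.14, 3.14].

INTERFACE

Orientations are given as a rotation vector (axis times angle).
In Python, from cell import arm gives the robot as it stands.
- The arm moves only by the tool jog_arm, never from a script. Its argument "rows" is a list of rows, each a list of 3 entries, a list of its own where there are three numbers: the shift along the world's x, y, z in cm, then the turn, a rotation vector about the world's x, y, z in degrees, then the opening, from 0 (shut) to 1 (fully open). A call has 1 to 8 rows; each row is the pose to reach, as a shift and turn from the pose commanded when the call began; what a row does not reach only later rows make up. A row lasts 1/8 s, in which the tool goes at most 62.5 mm and 10.7 degrees, less where a joint would pass 70% of its speed; a pose out of reach is approached as far as the arm can. A call with a gripper value outside its range is refused whole. The fingers move at their own pace and stop on an object; "newtons" is the grip in N (left out, the last holds). Time passes only in rows, so rows that repeat a pose let the fingers close. It gives the time, the measured TCP pose, the force, the opening and the grip force at its end, in the units of the state.
- arm.observe(): the state, without advancing time (a new reading comes with each control period).
- arm.get_image(name): name is "scene" or "top" or "wrist"; returns a dict with "img" (480x640x3 uint8, red, green, blue), "depth" (480x640 float32, m along the optical axis (not along the pixel's ray), 0 where there is no reading), "fx", "fy", "cx", "cy" (pixels), "rvec" (rotation vector, rad) and "tvec" (3), from world to camera coordinates, as OpenCV has them; the wrist camera has in their place "mount" (4x4, takes a point from camera to tool coordinates, whose origin is the TCP and whose axes are the flange's). Camera axes: x right, y down, z forward; pixel columns grow to the right and rows downward; lengths in m; the calibration is good to about 2 mm. The wrist camera is an equidistant fisheye: a pixel r from the principal point sees the ray r / f radians off the axis. A picture is of the moment at which its call begins: read the wrist's pose just before it.
- arm.sign_off(): hands the job in; it is judged then, once.
The state is a dict: "clock": time; "joints": joint angles; "dq": joint speeds; "joint_efforts": joint torques, N m; "position": TCP position; "ee_rot": TCP orientation; "force": force on the tool from outside, world axes, zero at the start; "ft_torque": the same for the moment, N m; "width": opening from 0.0 (shut) to 1.0 (fully open); "gripper_force": force on a finger pad.
Only numpy, scipy, OpenCV 4.12 (cv2) and the standard library are available. Lean on these libraries where they do the work, as an engineer would, in place of code of your own. Each camera call takes 0.05 s, during which the arm holds its last target. There are 200 camera calls.

TASK

Pull the low cabinet's drawer fully open and pack into it every orange fastener carton, wax tin and black tape roll that is on the bench, lying flat with nothing standing above the drawer's rim (the rolls may have to be stacked on something low enough). Then check it with the torpedo level: lay it across both side walls, resting on the rim in the back half of the drawer as near the cabinet as the gripper allows, slide it along the rim over the middle to the handle end, and lay the level back down on the bench. Finally push the drawer fully shut, and leave the other tools alone.

Things in the scene. Friction and masses are not known exactly. Their poses are not given: they have to be found in the camera images.
- cabinet: fixed low plywood drawer cabinet standing on the bench, 200 mm deep (x) x 232 mm wide (y) x 78 mm tall; origin at the centre of its underside, x points from its front to its back, the front face is at x = -100 mm; its flat top is 78 mm above the bench. Its place and heading change from start to start.
- drawer (a joint): how far the drawer is out: 0 shut, 0.18 m at the stop fully open; slides along the cabinet's -x with about 1.5 N of friction and stays where it is left; starts shut or a little ajar
- drawer_in (a point): centre of the drawer's inner floor, 12 mm above the bench; moves with the drawer, axes as the cabinet's. Inside: 170 (x) x 196 (y) x 50 mm deep; side and back walls 4 mm (outer width 204 mm), front panel 12 mm; all end at one rim, 50 mm above this point, 4 mm below the underside of the cabinet's top. Fully open, the cabinet's front face is at x = +83 mm from here.
- drawer_handle (a point): middle of the drawer's steel bar handle: a round bar 10 mm thick, 100 mm long across (along y), 45 mm above the bench, its axis 35 mm in front of the drawer's face; can be pinched from above
- box_a_mid (a point): small orange fastener carton, 45 x 70 x 36 mm tall (x, y, z), weighs about 0.3 kg; the point is its centre, 18 mm above its underside, z up, y along the 70 mm. May be absent (None).
- box_b_mid (a point): small orange fastener carton, 45 x 70 x 36 mm tall (x, y, z), weighs about 0.3 kg; the point is its centre, 18 mm above its underside, z up, y along the 70 mm. May be absent (None).
- wax_a_mid (a point): round tan wax tin, 66 mm diameter, 26 mm tall; the point is its centre, 13 mm above its underside, z along its axis. May be absent.
- wax_b_mid (a point): round tan wax tin, 66 mm diameter, 26 mm tall; the point is its centre, 13 mm above its underside, z along its axis. May be absent.
- roll_a_mid (a point): black roll of electrical tape lying flat, 58 mm diameter, 19 mm tall (its hole is solid to the touch: another thing rests flat on it); the point is its centre, 9.5 mm above its underside, z along its axis. May be absent.
- roll_b_mid (a point): black roll of electrical tape lying flat, 58 mm diameter, 19 mm tall (its hole is solid to the touch: another thing rests flat on it); the point is its centre, 9.5 mm above its underside, z along its axis. May be absent.
- level: red torpedo level, a straight bar 230 mm long (y), 42 mm tall, about 23 mm thick (x from -10 to +13 mm), 0.28 kg, standing on its long narrow edge; origin in the middle of its underside, z up
- screwdriver: bystander, red screwdriver, 218 mm long along y, 29 mm thick; origin under its middle
- wrench: bystander, adjustable wrench, 184 mm long along y, 39 mm wide, 12 mm tall; origin under its middle
- measure: bystander, yellow tape measure standing upright, 35 x 90 x 66 mm; origin under its middle
Things that resemble listed ones, but are neither listed nor needed, are in the scene too. What is shaped like the part that bears wax_b_mid but red is not meant.

How it is judged:
By the outcome, as a careful person would: the job done as asked, in the order asked, and still so for the second after the job is handed in, with the robot touching nothing.
Of box_a, wax_a, roll_a, box_b, wax_b, roll_b only 4 to 6 are there at a start; the rules pass over those that are not, and their reading is None.
At some moment in a run one of box_a, box_b, wax_a, wax_b may be knocked a few centimetres aside while the robot is not near it.
Once in a run the grip may slacken for a moment while it holds something.
It also fails if it takes over 210 s, if anything falls off the work surface, if the arm or the gripper's body presses on something with over 40 N, if the wrist force passes 120 N, or if a joint passes its speed limit or range.

## Working session

There is one attempt and no reset: what is moved stays moved. The work goes in short steps, Python scripts to look and compute and a tool call to move; the robot and the scene stay as the last step left them, time stands still between calls to the robot, and variables do not carry over. Pictures are saved under pics/ and viewed, at most 14 in all, crops included, and the job is handed in when it is done.

Besides the shell and the picture viewer there is one more tool, called after "Emit:" as name(argument=value, ...) on one line, values as JSON. jog_arm: Moves the arm, as the interface text tells. Its arguments: {"type":"object","properties":{"rows":{"type":"array","items":{"type":"array"}},"newtons":{"type":"number"}},"required":["rows"]}

```bash
ls; mkdir -p pics
cat > h.py <<'E'
import numpy as np,cv2
from cell import arm
from scipy.spatial.transform import Rotation as R
def cloud(d):
    v,u=np.mgrid[0:480,0:640]; z=d["depth"]
    P=np.stack([(u-d["cx"])/d["fx"]*z,(v-d["cy"])/d["fy"]*z,z],-1)
    M=R.from_rotvec(np.ravel(d["rvec"])).as_matrix()
    W=(P-np.ravel(d["tvec"]))@M
    W[z==0]=np.nan
    return W
def save(n,img): cv2.imwrite(n,cv2.cvtColor(img,cv2.COLOR_RGB2BGR))
E
python3 - <<'E'
from h import *
s=arm.observe();print(s)
for n in("top","scene"):
    d=arm.get_image(n);save(f"pics/{n}0.png",d["img"]);np.savez(f"{n}0.npz",**d)
    print(n,d["fx"],d["tvec"],d["rvec"])
E
```

```text
pics
{'clock': 0.0, 'joints': array([ 1.00939599,  0.43522008,  0.02496204,  1.57409012, -0.01161268,
        1.13397198, -0.07510395]), 'dq': array([-0.00180997,  0.00126482,  0.00048182, -0.00072278, -0.00066584,
       -0.00130459, -0.00172958]), 'joint_efforts': array([-1.35902999e-03, -6.67856312e+01,  9.84846130e-01, -3.14460576e+01,
       -6.05831738e-02,  4.28399455e-02,  1.42158387e-04]), 'position': array([ 0.276533  , -0.55993731,  0.22594933]), 'ee_rot': array([-3.05788458e+00, -7.13937400e-01,  7.40040214e-04]), 'force': array([-0.8360236 , -0.51133656,  0.4613751 ]), 'ft_torque': array([-0.04023175, -0.05222545, -0.01997654]), 'gripper_force': 0.0, 'width': 0.9979492509821295}
top 482.8808029291075 [0.20243218 0.47967348 1.18208142] [ 1.51837081 -2.45631199  0.52537793]
scene 485.3179010262475 [0.26785156 0.31771465 0.98395251] [ 1.18079431 -2.17125303  1.09415785]
```

View pics/top0.png

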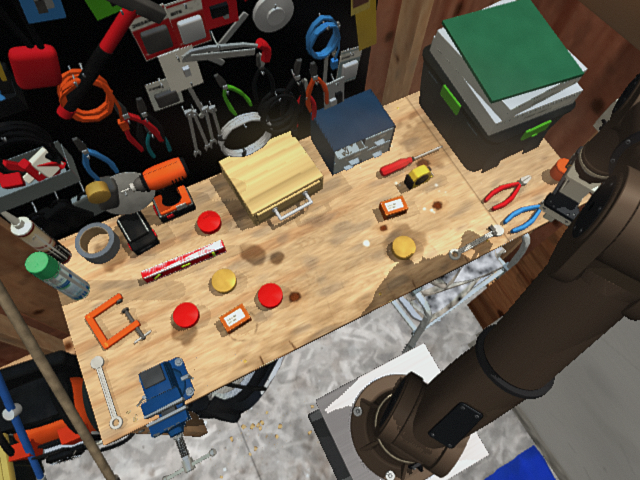

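View pics/scene0.png

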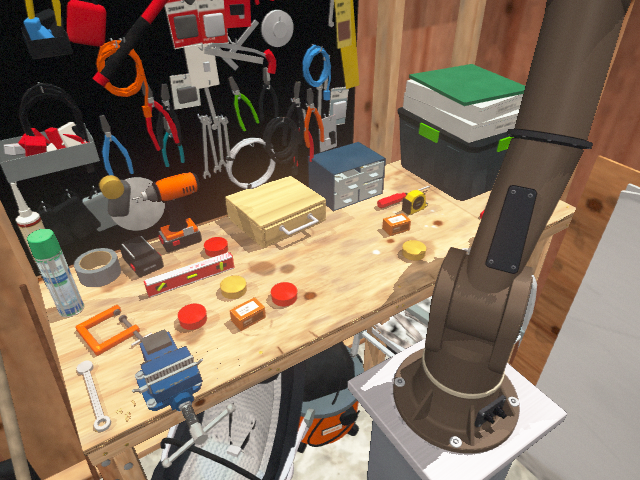

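The top view shows orange cartons at (394,206) and (235,318), and tan tins at (403,247) and (223,281). The red tins at (208,222), (186,315) and (270,295) are decoys. The grey duct-tape roll at (97,241) and the dark boxes at (137,232) aren't meant either. I see no black rolls. The cabinet is at (270,177) with its handle at (294,207), and the level is at (183,261).

```bash
cat >> h.py <<'E'
def blobs(d,lo,hi,zr,amin=40,box=None):
    W=cloud(d); hsv=cv2.cvtColor(d["img"],cv2.COLOR_RGB2HSV)
    m=cv2.inRange(hsv,np.array(lo),np.array(hi))
    m[~((W[...,2]>zr[0])&(W[...,2]<zr[1]))]=0
    if box: m[~((W[...,0]>box[0])&(W[...,0]<box[1])&(W[...,1]>box[2])&(W[...,1]<box[3]))]=0
    n,l,st,c=cv2.connectedComponentsWithStats(m)
    for i in range(1,n):
        if st[i,4]<amin: continue
        p=W[l==i]; r=cv2.minAreaRect((p[:,:2]*1000).astype(np.float32))
        print("px",c[i].round(),"n",st[i,4],"ctr",np.round(r[0],0),"size",np.round(r[1],0),"ang",round(r[2],1),"z",np.percentile(p[:,2]*1000,[5,50,95]).round())
E
python3 - <<'E'
from h import *
for n in("top","scene"):
    d=dict(np.load(n+"0.npz")); print(n)
    W=cloud(d)
    hs=cv2.cvtColor(d["img"],cv2.COLOR_RGB2HSV)
    if n=="top":
        for u,v in [(394,206),(403,247),(223,281),(270,160),(294,207),(183,261),(137,232),(208,222),(400,120),(365,243)]: print(u,v,hs[v,u],W[v,u].round(3))
    B=(.2,1.1,-.8,1.0)
    print("orange");blobs(d,(4,150,120),(14,255,255),(.01,.06),25,B)
    print("tan");blobs(d,(17,110,100),(25,255,255),(.015,.035),40,B)
    print("red");blobs(d,(0,170,80),(3,255,255),(.012,.06),40,B)
    print("cabtop");blobs(d,(10,20,80),(30,255,255),(.068,.09),200,B)
    print("grey handle");blobs(d,(0,0,100),(179,60,255),(.03,.06),20,B)
    print("dark");blobs(d,(0,0,0),(179,120,60),(.01,.03),60,B)
E
```

```text
top
394 206 [ 28  24 200] [ 0.513 -0.279  0.039]
403 247 [ 22 156 231] [ 0.396 -0.242  0.028]
223 281 [ 21 162 225] [0.527 0.243 0.029]
270 160 [ 22 101 230] [ 0.785 -0.018  0.08 ]
294 207 [ 16  99 177] [ 0.655 -0.029  0.002]
183 261 [ 54   5 243] [0.623 0.318 0.041]
137 232 [30 32 40] [0.752 0.399 0.055]
208 222 [  0 224 229] [0.708 0.215 0.027]
400 120 [ 14 119 186] [ 0.785 -0.468  0.001]
365 243 [ 81   7 239] [ 0.462 -0.16   0.003]
orange
px [559. 169.] n 167 ctr [ 403. -785.] size [29. 49.] ang 78.6 z [19. 50. 57.]
px [172. 201.] n 332 ctr [808. 280.] size [63. 92.] ang 1.3 z [46. 52. 56.]
px [394. 206.] n 176 ctr [ 517. -282.] size [72. 47.] ang 82.3 z [32. 37. 41.]
px [108. 323.] n 718 ctr [563. 544.] size [112. 105.] ang 11.9 z [12. 16. 20.]
px [235. 318.] n 239 ctr [421. 254.] size [46. 69.] ang 6.7 z [32. 37. 41.]
tan
px [404. 246.] n 414 ctr [ 398. -245.] size [64. 64.] ang 59.2 z [23. 28. 32.]
px [223. 280.] n 429 ctr [531. 240.] size [66. 64.] ang 3.9 z [22. 27. 31.]
red
px [395. 166.] n 259 ctr [ 635. -361.] size [ 27. 104.] ang 0.5 z [17. 28. 34.]
px [209. 221.] n 398 c
[... 3439 characters left out ...]
37. 39.]
px [188. 232.] n 57 ctr [775. 263.] size [13. 35.] ang 0.2 z [40. 50. 58.]
px [163. 237.] n 32 ctr [807. 329.] size [59.  8.] ang 2.3 z [37. 40. 42.]
px [148. 243.] n 23 ctr [786. 376.] size [82. 10.] ang 9.0 z [51. 54. 57.]
px [128. 251.] n 38 ctr [776. 431.] size [74.  5.] ang 8.1 z [50. 54. 55.]
px [ 96. 265.] n 603 ctr [786. 513.] size [107. 108.] ang 69.2 z [33. 47. 51.]
px [187. 269.] n 549 ctr [630. 316.] size [222.  30.] ang 87.3 z [40. 43. 45.]
px [ 68. 300.] n 267 ctr [674. 605.] size [58. 30.] ang 82.0 z [32. 45. 59.]
px [247. 308.] n 159 ctr [424. 254.] size [29. 47.] ang 6.4 z [34. 36. 39.]
px [136. 390.] n 22 ctr [330. 537.] size [ 5. 20.] ang 45.3 z [32. 45. 51.]
dark
```

Run:
```python
from h import *
for n in("top","scene"):
    d=dict(np.load(n+"0.npz")); W=cloud(d); hs=cv2.cvtColor(d["img"],cv2.COLOR_RGB2HSV)
    a=np.radians(5.5); X=W[...,:2]-[.760,-.007]; cx=X@[np.cos(a),np.sin(a)]; cy=X@[-np.sin(a),np.cos(a)]
    m=(hs[...,1]<60)&(hs[...,2]>90)&(abs(cy)<.035)&(cx<-.09)&(cx>-.2)&(W[...,2]>.03)
    print(n,m.sum(),np.percentile(cx[m],[5,50,95]),np.percentile(W[m][:,2],[5,50,95]))
    # cabinet top front edge and sides
    t=(W[...,2]>.07)&(W[...,2]<.085)&(abs(cx)<.12)&(abs(cy)<.14)
    f=t&(abs(cy)<.08); print("top x",np.percentile(cx[f],[1,99])," y",np.percentile(cy[t],[1,99]))
d=dict(np.load("top0.npz")); save("pics/crop.png",cv2.resize(np.hstack([d["img"][190:270,360:460],d["img"][260:340,185:285]]),None,fx=4,fy=4))
```

```text
top 83 [-0.14233123 -0.1387223  -0.13388539] [0.04562665 0.05053781 0.05423702]
top x [-0.0979293   0.08466238]  y [-0.11358435  0.11475788]
scene 68 [-0.14202739 -0.13877755 -0.13418505] [0.04469951 0.04929011 0.05260915]
top x [-0.09816572  0.09841532]  y [-0.1126671   0.11857482]
```

View pics/crop.png

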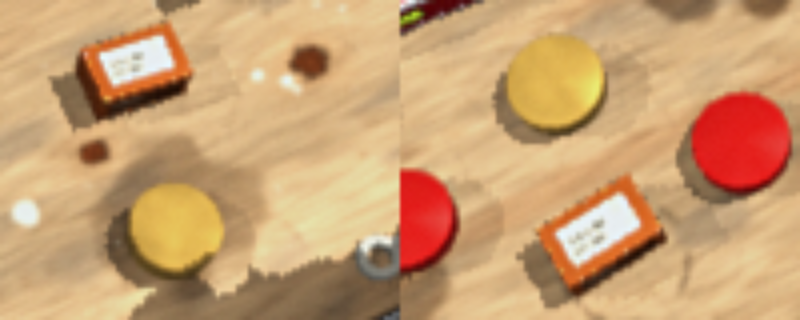

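Emit:
jog_arm(rows=[[[5,8,0],[0,0,10],0.3],[[10,16,0],[0,0,20],0.3],[[15,24,0],[0,0,30],0.3],[[20,32,0],[0,0,40],0.3],[[24,38,0],[0,0,50],0.3],[[28,44,0],[0,0,60],0.3],[[31,49,0],[0,0,69],0.3],[[34.5,54,-3],[0,0,69],0.3]])

```text
clock: 1.1
position: [0.5454, -0.1373, 0.2179]
ee_rot: [2.114, 2.323, 0.001]
force: [0.7, -0.5, 0.3]
width: 0.302
gripper_force: 0.0
```

Emit:
jog_arm(rows=[[[0,0,-1],[0,0,0],0.28],[[0,0,-2],[0,0,0],0.28],[[0,0,-2],[0,0,0],0.28],[[0,0,-2],[0,0,0],0.28]])

```text
clock: 1.6
position: [0.5439, -0.1402, 0.1978]
ee_rot: [2.119, 2.319, -0.0]
force: [0.1, 0.0, -0.1]
width: 0.282
gripper_force: 0.0
```

The crop shows two orange cartons and two tan tins; the red ones are clearly different. Next I go to the handle.

Emit:
jog_arm(rows=[[[3,4,0],[0,0,0],0.28],[[6,8,-2],[0,0,0],0.28],[[7.8,12,-4],[0,0,0],0.28],[[7.8,12,-6],[0,0,0],0.28],[[7.8,12,-6],[0,0,0],0.28],[[7.8,12,-6],[0,0,0],0.28]])

```text
clock: 2.35
position: [0.6227, -0.0202, 0.1386]
ee_rot: [2.118, 2.319, 0.001]
force: [-0.3, 0.0, 0.6]
width: 0.278
gripper_force: 0.0
```

```bash
cat >> h.py <<'E'
def wcloud():
    s=arm.observe(); d=arm.get_image("wrist")
    v,u=np.mgrid[0:480,0:640]; du=u-d["cx"];dv=v-d["cy"]; r=np.hypot(du,dv)+1e-9; th=r/d["fx"]
    z=d["depth"]; k=np.tan(np.minimum(th,1.5))/r
    P=np.stack([du*k*z,dv*k*z,z],-1)
    M=d["mount"]; P=P@M[:3,:3].T+M[:3,3]
    W=P@R.from_rotvec(s["ee_rot"]).as_matrix().T+s["position"]
    W[(z==0)|(th>1.3)]=np.nan
    return s,d,W
E
python3 - <<'E'
from h import *
s,d,W=wcloud(); save("pics/w1.png",d["img"]); print(s["position"],d["fx"],d["mount"])
hs=cv2.cvtColor(d["img"],cv2.COLOR_RGB2HSV)
a=np.radians(5.5); X=W[...,:2]-[.760,-.007]; cx=X@[np.cos(a),np.sin(a)]; cy=X@[-np.sin(a),np.cos(a)]
m=(hs[...,1]<60)&(hs[...,2]>60)&(abs(cy)<.04)&(cx<-.115)&(cx>-.2)&(W[...,2]>.03)&(W[...,2]<.06)
print(m.sum(),np.percentile(cx[m],[5,50,95]),np.percentile(W[m][:,2],[5,50,95]))
E
```

```text
[ 0.62270374 -0.02016281  0.13864709] 371.64829954431775 [[ 1.86087468e-04 -9.53183956e-01 -3.02390992e-01  8.09517721e-02]
 [ 9.99999754e-01  3.81664592e-04 -5.87680016e-04 -1.60029783e-03]
 [ 6.75579096e-04 -3.02390808e-01  9.53183793e-01 -1.58234681e-01]
 [ 0.00000000e+00  0.00000000e+00  0.00000000e+00  1.00000000e+00]]
1486 [-0.14235331 -0.13780868 -0.13348942] [0.04739172 0.04940811 0.0508246 ]
```

View pics/w1.png

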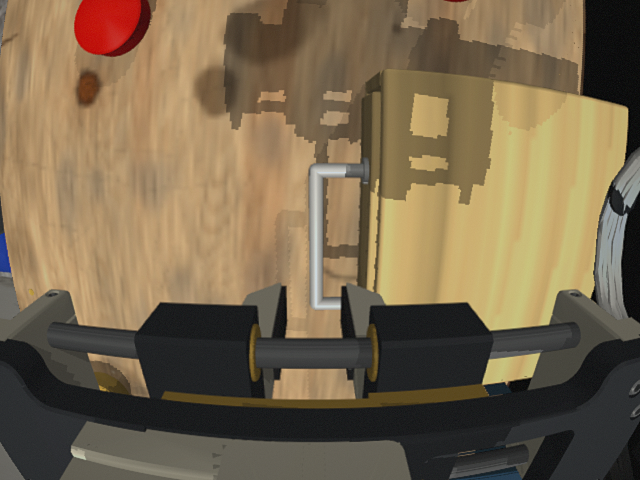

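The wrist view shows the bar at (318,235) midway between the open fingers, so I descend and pinch it.

Emit:
jog_arm(rows=[[[0,0,-3],[0,0,0],0.28],[[0,0,-6],[0,0,0],0.28],[[0,0,-9],[0,0,0],0.28],[[0,0,-10.8],[0,0,0],0.28],[[0,0,-10.8],[0,0,0],0.0],[[0,0,-10.8],[0,0,0],0.0],[[0,0,-10.8],[0,0,0],0.0],[[0,0,-10.8],[0,0,0],0.0]], newtons=25)

```text
clock: 3.4
position: [0.6234, -0.0189, 0.0309]
ee_rot: [2.116, 2.32, 0.003]
force: [0.6, -0.7, 6.0]
width: 0.098
gripper_force: 25.0
```

Emit:
jog_arm(rows=[[[-2,-0.19,0],[0,0,0],0],[[-4.5,-0.43,0],[0,0,0],0],[[-7,-0.67,0],[0,0,0],0],[[-9.5,-0.91,0],[0,0,0],0],[[-12,-1.15,0],[0,0,0],0],[[-14.5,-1.4,0],[0,0,0],0],[[-16.5,-1.58,0],[0,0,0],0],[[-17.4,-1.68,0],[0,0,0],0]])

```text
clock: 4.4
position: [0.4493, -0.0354, 0.0309]
ee_rot: [2.115, 2.32, 0.004]
force: [20.4, 0.8, -9.1]
width: 0.1
gripper_force: 24.9
```

Emit:
jog_arm(rows=[[[-0.1,0,0],[0,0,0],0],[[-0.1,0,0],[0,0,0],0],[[-0.1,0,0],[0,0,0],0]])

```text
clock: 4.78
position: [0.4495, -0.0354, 0.0307]
ee_rot: [2.115, 2.319, 0.004]
force: [3.8, 0.3, 8.7]
width: 0.096
gripper_force: 25.0
```

Emit:
jog_arm(rows=[[[0,0,0],[0,0,0],0.25],[[0,0,0],[0,0,0],0.25],[[0,0,3],[0,0,0],0.28],[[0,0,8],[0,0,0],0.28],[[0,0,14],[0,0,0],0.5],[[0,-6,17],[0,0,0],0.9],[[0,-12,17],[0,0,0],0.9],[[0,-18,17],[0,0,0],0.9]])

```text
clock: 5.78
position: [0.4468, -0.2173, 0.2001]
ee_rot: [2.116, 2.322, -0.0]
force: [0.6, -0.4, -0.8]
width: 0.663
gripper_force: 0.0
```

```bash
cat >> h.py <<'E'
B=(.2,1.1,-.75,.9)
def status(n="top"):
    d=arm.get_image(n); 
    print("orange");blobs(d,(4,150,120),(14,255,255),(.01,.06),25,(.3,.75,-.5,.5))
    print("tan");blobs(d,(17,110,100),(25,255,255),(.01,.048),40,(.3,.62,-.5,.5))
    return d
E
python3 - <<'E'
from h import *
d=status(); save("pics/top2.png",d["img"])
print("wood rims");blobs(d,(10,20,80),(30,255,255),(.056,.068),40,(.3,.8,-.3,.3))
s,d,W=wcloud(); print(s["position"]); save("pics/w2.png",d["img"])
a=np.radians(5.5); X=W[...,:2]-[.760,-.007]; cx=X@[np.cos(a),np.sin(a)]; cy=X@[-np.sin(a),np.cos(a)]
m=(W[...,2]>.055)&(W[...,2]<.068)&(cx>-.33)&(cx<-.1)&(abs(cy)<.12)
print(m.sum(),np.percentile(cx[m],[1,50,99]),np.percentile(cy[m],[1,99]),np.median(W[m][:,2]))
E
```

```text
orange
px [388. 208.] n 106 ctr [ 519. -269.] size [46. 46.] ang 81.7 z [31. 36. 41.]
px [235. 318.] n 234 ctr [420. 254.] size [46. 69.] ang 6.7 z [32. 36. 41.]
px [135. 324.] n 43 ctr [526. 491.] size [18. 17.] ang 1.3 z [13. 16. 20.]
tan
px [325. 227.] n 703 ctr [566. -67.] size [107. 125.] ang 1.6 z [11. 14. 19.]
px [278. 232.] n 119 ctr [598.  46.] size [44. 43.] ang 89.7 z [11. 14. 17.]
px [403. 247.] n 429 ctr [ 397. -245.] size [65. 63.] ang 61.6 z [21. 28. 32.]
px [285. 242.] n 44 ctr [560.  43.] size [15. 41.] ang 3.8 z [11. 13. 18.]
px [223. 280.] n 427 ctr [531. 240.] size [64. 64.] ang 89.8 z [22. 27. 31.]
wood rims
px [313. 233.] n 615 ctr [575. -31.] size [187. 216.] ang 5.4 z [57. 62. 67.]
[ 0.44521217 -0.22697697  0.19945628]
2680 [-0.27909848 -0.27095961 -0.10724681] [-0.10154689 -0.00417366] 0.06200021583556835
```

View pics/top2.png

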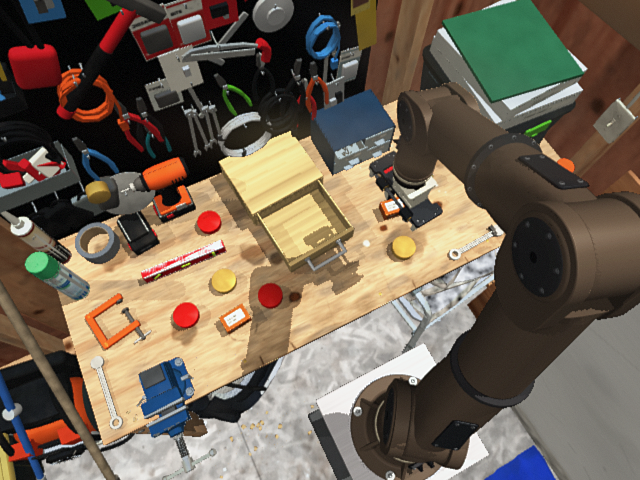

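The top view shows the drawer fully open at (303,225), and no black rolls anywhere on the bench. That leaves four items to pack: two cartons and two tins. I start with the right carton.

Emit:
jog_arm(rows=[[[3,-2.5,-2],[0,0,-7],0.95],[[6,-5,-5],[0,0,-13],0.95],[[6.8,-6,-9],[0,0,-13],0.95],[[6.8,-6,-11],[0,0,-13],0.95],[[6.8,-6,-11],[0,0,-13],0.95],[[6.8,-6,-11],[0,0,-13],0.95]])

```text
clock: 6.62
position: [0.5156, -0.2752, 0.0903]
ee_rot: [2.365, 2.067, 0.001]
force: [-0.5, 0.5, 0.3]
width: 0.951
gripper_force: 0.0
```

```bash
cat >> h.py <<'E'
def wl(box,lo,hi,zr,amin=300):
    s,d,W=wcloud(); hs=cv2.cvtColor(d["img"],cv2.COLOR_RGB2HSV)
    a=s["ee_rot"]; t=np.degrees(np.arctan2(a[1],a[0]))*2-90
    print("tcp",s["position"].round(4),"yclose deg",round(t,1),"w",s["width"],"gf",s["gripper_force"],"F",s["force"].round(1))
    m=cv2.inRange(hs,np.array(lo),np.array(hi)); m[~((W[...,2]>zr[0])&(W[...,2]<zr[1])&(W[...,0]>box[0])&(W[...,0]<box[1])&(W[...,1]>box[2])&(W[...,1]<box[3]))]=0
    n,l,st,c=cv2.connectedComponentsWithStats(m)
    for i in range(1,n):
        if st[i,4]<amin: continue
        p=W[l==i]; r=cv2.minAreaRect((p[:,:2]*1000).astype(np.float32))
        print("px",c[i].round(),"n",st[i,4],"ctr",np.round(r[0],1),"size",np.round(r[1],0),"ang",round(r[2],1),"z",np.percentile(p[:,2]*1000,[5,50,95]).round())
    return s,d,W
OR=((3,120,80),(15,255,255)); TAN=((17,110,80),(26,255,255))
E
python3 - <<'E'
from h import *
wl((.4,.65,-.4,-.15),*OR,(.028,.042))
E
```

```text
tcp [ 0.5156 -0.2752  0.0903] yclose deg -7.7 w 0.9511843917923587 gf 0.0 F [-0.5  0.5  0.3]
px [319. 259.] n 4423 ctr [ 517.  -280.4] size [71. 45.] ang 83.0 z [34. 36. 37.]
```

Emit:
jog_arm(rows=[[[0.1,-0.5,-3],[0,0,0],0.95],[[0.1,-0.5,-6],[0,0,0],0.95],[[0.1,-0.5,-7.9],[0,0,0],0.95],[[0.1,-0.5,-7.9],[0,0,0],0.4],[[0.1,-0.5,-7.9],[0,0,0],0.4],[[0.1,-0.5,-7.9],[0,0,0],0.4],[[0.1,-0.5,-7.9],[0,0,0],0.4]], newtons=30)

```text
clock: 7.55
position: [0.5167, -0.2808, 0.0114]
ee_rot: [2.365, 2.066, 0.001]
force: [0.4, 0.9, 0.5]
width: 0.559
gripper_force: 0.0
```

Emit:
jog_arm(rows=[[[0,0,3],[0,0,0],0.4],[[0,0,8],[0,0,0],0.4],[[0,0,14],[0,0,0],0.4],[[3,3,14],[0,0,-10],0.4],[[5,8,14],[0,0,-20],0.4],[[8,13,14],[0,0,-30],0.4],[[11,17,14],[0,0,-40],0.4],[[11,21,14],[0,0,-50],0.4]])

```text
clock: 8.55
position: [0.6278, -0.0683, 0.1502]
ee_rot: [-3.019, -0.867, -0.001]
force: [-0.0, -0.1, -4.6]
width: 0.486
gripper_force: 30.0
```

Emit:
jog_arm(rows=[[[0,0,0],[0,0,-10],0.4],[[0,0,0],[0,0,-20],0.4],[[0,0,0],[0,0,-27],0.4],[[0,0,0],[0,0,-27],0.4],[[0,0,0],[0,0,-27],0.4]])

```text
clock: 9.18
position: [0.626, -0.0705, 0.1504]
ee_rot: [-3.138, -0.149, 0.001]
force: [0.6, 0.5, -4.3]
width: 0.487
gripper_force: 30.0
```

Run:
```python
from h import *
wl((.4,.8,-.4,.15),*OR,(.02,.3))
```

```text
tcp [ 0.626  -0.0705  0.1504] yclose deg -444.6 w 0.4868860493006962 gf 29.98968154191971 F [ 0.6  0.5 -4.3]
px [313. 263.] n 6954 ctr [635.  -70.4] size [53. 46.] ang 6.0 z [134. 157. 158.]
```

Emit:
jog_arm(rows=[[[0,0.1,-3],[0,0,0],0.4],[[0,0.1,-6],[0,0,0],0.4],[[0,0.1,-8.5],[0,0,0],0.4],[[0,0.1,-10],[0,0,0],0.4],[[0,0.1,-10.5],[0,0,0],0.4],[[0,0.1,-10.7],[0,0,0],0.4]])

```text
clock: 9.98
position: [0.6268, -0.0696, 0.0441]
ee_rot: [3.138, 0.145, 0.001]
force: [-0.6, -1.0, -3.9]
width: 0.486
gripper_force: 30.0
```

Run:
```python
from h import *
wl((.4,.8,-.4,.15),*OR,(.02,.3))
```

```text
tcp [ 0.6268 -0.0696  0.0441] yclose deg -84.7 w 0.4861736293998141 gf 29.98966544866562 F [-0.6 -1.  -3.9]
px [313. 279.] n 4666 ctr [638.2 -69.8] size [58. 45.] ang 5.7 z [50. 51. 52.]
```

Emit:
jog_arm(rows=[[[0,0,-0.2],[0,0,0],0.4],[[0,0,-0.3],[0,0,0],0.4],[[0,0,-0.3],[0,0,0],0.56],[[0,0,-0.3],[0,0,0],0.56],[[0,0,4],[0,0,0],0.56],[[0,0,9],[0,0,0],0.56],[[0,0,12],[0,0,0],0.7],[[-2,0,14],[0,0,0],0.95]])

```text
clock: 11.02
position: [0.6078, -0.0695, 0.1857]
ee_rot: [3.138, 0.145, 0.006]
force: [-0.4, -0.1, 0.4]
width: 0.729
gripper_force: 0.0
```

Emit:
jog_arm(rows=[[[-6,-5,0],[0,0,0],0.95],[[-11,-8,0],[0,0,0],0.95],[[-16,-12,0],[0,0,0],0.95],[[-20,-15.5,-3],[0,0,0],0.95],[[-21,-17.5,-6],[0,0,0],0.95],[[-21,-17.5,-9],[0,0,0],0.95],[[-21,-17.5,-9],[0,0,0],0.95]])

```text
clock: 11.9
position: [0.395, -0.2442, 0.0925]
ee_rot: [-3.137, -0.144, 0.005]
force: [0.1, 0.8, 1.6]
width: 0.949
gripper_force: 0.0
```

Run:
```python
from h import *
wl((.3,.7,-.4,.15),*OR,(.03,.06))
wl((.3,.5,-.4,-.15),*TAN,(.02,.035))
```

```text
tcp [ 0.395  -0.2442  0.0925] yclose deg -444.8 w 0.9493005301012737 gf 0.0 F [0.1 0.8 1.6]
tcp [ 0.3961 -0.2443  0.0936] yclose deg -444.7 w 0.9511554505777854 gf 0.0 F [-0.2 -1.   0.7]
px [311. 247.] n 7577 ctr [ 397.2 -244.2] size [66. 66.] ang 67.9 z [25. 26. 27.]
```

Emit:
jog_arm(rows=[[[0.1,0,-3],[0,0,0],0.95],[[0.1,0,-6],[0,0,0],0.95],[[0.1,0,-8.6],[0,0,0],0.95],[[0.1,0,-8.6],[0,0,0],0.95],[[0.1,0,-8.6],[0,0,0],0.6],[[0.1,0,-8.6],[0,0,0],0.6],[[0.1,0,-8.6],[0,0,0],0.6],[[0.1,0,-8.6],[0,0,0],0.6]])

```text
clock: 13.0
position: [0.3981, -0.2448, 0.0086]
ee_rot: [3.138, 0.145, 0.003]
force: [-0.8, 1.5, 9.6]
width: 0.711
gripper_force: 30.0
```

Emit:
jog_arm(rows=[[[0,0,0],[0,0,0],0.6],[[0,0,4],[0,0,0],0.6],[[0,0,9],[0,0,0],0.6],[[3,4,14],[0,0,0],0.6],[[8,9,14],[0,0,0],0.6],[[13,14,14],[0,0,0],0.6],[[14,17.6,14],[0,0,0],0.6],[[14,17.6,14],[0,0,0],0.6]])

```text
clock: 14.0
position: [0.5392, -0.0628, 0.1478]
ee_rot: [-3.135, -0.157, -0.002]
force: [-1.0, -0.9, -1.0]
width: 0.712
gripper_force: 30.0
```

Run:
```python
from h import *
wl((.4,.7,-.2,.1),*TAN,(.08,.25))
wl((.4,.7,-.2,.1),*OR,(.035,.06))
```

```text
tcp [ 0.5392 -0.0628  0.1478] yclose deg -444.3 w 0.7118722657367919 gf 30.000097453594208 F [-1.  -0.9 -1. ]
px [312. 293.] n 12247 ctr [550.1 -63. ] size [43. 65.] ang 5.6 z [153. 165. 166.]
px [448. 349.] n 566 ctr [568.2 -96. ] size [16.  2.] ang 5.4 z [224. 232. 235.]
px [313. 371.] n 354 ctr [528.8 -56.1] size [59. 29.] ang 29.2 z [164. 165. 166.]
px [490. 387.] n 937 ctr [ 563.9 -107.7] size [ 3. 36.] ang 5.5 z [238. 240. 242.]
tcp [ 0.5378 -0.0661  0.1477] yclose deg -444.4 w 0.7099733033275241 gf 29.99970406293869 F [-1.  -1.4 -1.9]
px [331. 114.] n 3528 ctr [626.9 -71.3] size [69. 45.] ang 5.4 z [46. 48. 49.]
```

Emit:
jog_arm(rows=[[[-0.2,-0.2,-4],[0,0,0],0.6],[[-0.2,-0.2,-8],[0,0,0],0.6],[[-0.2,-0.2,-11],[0,0,0],0.6],[[-0.2,-0.2,-12.2],[0,0,0],0.6],[[-0.2,-0.2,-12.6],[0,0,0],0.6],[[-0.2,-0.2,-12.6],[0,0,0],0.6]])

```text
clock: 14.85
position: [0.5358, -0.0711, 0.0224]
ee_rot: [3.138, 0.144, 0.002]
force: [-0.1, 0.7, -0.8]
width: 0.714
gripper_force: 30.0
```

Emit:
jog_arm(rows=[[[0,0,0],[0,0,0],0.79],[[0,0,0],[0,0,0],0.79],[[0,0,0],[0,0,0],0.79],[[0,0,4],[0,0,0],0.79],[[0,0,9],[0,0,0],0.79],[[0,5,13],[0,0,0],0.95],[[0,10,13],[0,0,0],0.95],[[0,15,13],[0,0,0],0.95]])

```text
clock: 15.85
position: [0.5356, 0.0808, 0.1526]
ee_rot: [-3.138, -0.144, -0.003]
force: [0.4, 0.7, -0.3]
width: 0.947
gripper_force: 0.0
```

Emit:
jog_arm(rows=[[[0,5,0],[0,0,0],0.95],[[0,11,-2],[0,0,0],0.95],[[0,15.5,-5],[0,0,0],0.95],[[0,15.5,-6],[0,0,0],0.95],[[0,15.5,-6],[0,0,0],0.95]])

```text
clock: 16.48
position: [0.5348, 0.2332, 0.0908]
ee_rot: [3.136, 0.144, -0.003]
force: [-0.0, -0.5, 0.2]
width: 0.952
gripper_force: 0.0
```

Run:
```python
from h import *
wl((.4,.7,-.2,.4),*TAN,(.018,.045),1000)
status()
```

```text
tcp [0.5348 0.2332 0.0908] yclose deg -84.7 w 0.9515238901156458 gf 0.0 F [-0.  -0.5  0.2]
px [297. 255.] n 7602 ctr [530.7 242.3] size [66. 66.] ang 24.3 z [25. 26. 27.]
px [631. 279.] n 1028 ctr [526.8 -55.8] size [69. 31.] ang 19.5 z [19. 35. 39.]
orange
px [235. 318.] n 236 ctr [421. 254.] size [46. 69.] ang 6.0 z [31. 36. 41.]
px [135. 324.] n 40 ctr [526. 493.] size [18. 16.] ang 10.8 z [11. 17. 22.]
tan
px [223. 280.] n 432 ctr [529. 240.] size [62. 64.] ang 4.1 z [19. 27. 31.]
```

Emit:
jog_arm(rows=[[[-0.4,0.8,-3],[0,0,0],0.95],[[-0.4,0.8,-6],[0,0,0],0.95],[[-0.4,0.8,-8.3],[0,0,0],0.95],[[-0.4,0.8,-8.3],[0,0,0],0.95],[[-0.4,0.8,-8.3],[0,0,0],0.6],[[-0.4,0.8,-8.3],[0,0,0],0.6],[[-0.4,0.8,-8.3],[0,0,0],0.6],[[-0.4,0.8,-8.3],[0,0,0],0.6]])

```text
clock: 17.58
position: [0.5321, 0.2427, 0.0097]
ee_rot: [-3.138, -0.145, -0.003]
force: [-1.2, -0.8, 6.9]
width: 0.708
gripper_force: 30.0
```

Emit:
jog_arm(rows=[[[0,0,0],[0,0,0],0.6],[[0,0,4],[0,0,0],0.6],[[0,0,9],[0,0,0],0.6],[[2,-4,14],[0,0,0],0.6],[[4,-9,14],[0,0,0],0.6],[[7,-15,14],[0,0,0],0.6],[[8.9,-20,14],[0,0,0],0.6],[[8.9,-22.4,14],[0,0,0],0.6]])

```text
clock: 18.58
position: [0.6214, 0.0133, 0.1487]
ee_rot: [3.136, 0.137, 0.001]
force: [0.1, -0.4, -1.4]
width: 0.707
gripper_force: 30.0
```

Emit:
jog_arm(rows=[[[0,0,-3],[0,0,0],0.6],[[0,0,-3],[0,0,0],0.6]])

```text
clock: 18.82
position: [0.6185, 0.0181, 0.1169]
ee_rot: [3.138, 0.144, -0.007]
force: [-0.1, 0.9, -1.4]
width: 0.712
gripper_force: 30.0
```

Run:
```python
from h import *
s,d,W=wl((.5,.75,-.1,.15),*TAN,(.08,.25),3000)
save("pics/w3.png",d["img"])
```

```text
tcp [0.6185 0.0181 0.1169] yclose deg -84.7 w 0.7115244143659345 gf 29.999723732471466 F [-0.1  0.9 -1.4]
px [312. 293.] n 12177 ctr [628.6  17.8] size [43. 65.] ang 5.6 z [120. 133. 134.]
```

Emit:
jog_arm(rows=[[[0.1,0,-4],[0,0,0],0.6],[[0.1,0,-7],[0,0,0],0.6],[[0.1,0,-9],[0,0,0],0.6],[[0.1,0,-9.5],[0,0,0],0.6],[[0.1,0,-9.5],[0,0,0],0.6],[[0.1,0,-9.5],[0,0,0],0.79],[[0.1,0,-9.5],[0,0,0],0.79],[[0.1,0,-9.5],[0,0,0],0.79]])

```text
clock: 19.88
position: [0.6217, 0.0184, 0.0242]
ee_rot: [-3.138, -0.145, -0.001]
force: [-0.6, 0.0, -0.3]
width: 0.791
gripper_force: 0.0
```

Emit:
jog_arm(rows=[[[0,0,4],[0,0,0],0.79],[[0,0,9],[0,0,0],0.79],[[-1,2,14],[0,0,10],0.95],[[-5,6,14],[0,0,20],0.95],[[-10,11,14],[0,0,30],0.95],[[-15,16,14],[0,0,40],0.95],[[-19,20,14],[0,0,50],0.95],[[-20,23.5,13],[0,0,60],0.95]])

```text
clock: 20.88
position: [0.4193, 0.2549, 0.1546]
ee_rot: [2.639, 1.704, 0.002]
force: [1.1, -0.2, -0.2]
width: 0.95
gripper_force: 0.0
```

Emit:
jog_arm(rows=[[[0,0,-2],[0,0,10],0.95],[[0,0,-4],[0,0,20],0.95],[[0,0,-6],[0,0,31],0.95],[[0,0,-6],[0,0,31],0.95],[[0,0,-6],[0,0,31],0.95]])

```text
clock: 21.5
position: [0.4217, 0.2536, 0.0943]
ee_rot: [2.101, 2.335, 0.001]
force: [-0.4, 0.6, 0.5]
width: 0.949
gripper_force: 0.0
```

Run:
```python
from h import *
wl((.3,.55,.1,.4),*OR,(.028,.042),1000)
d=status("scene")
```

```text
tcp [0.4217 0.2536 0.0943] yclose deg 6.0 w 0.9492771505613379 gf 0.0 F [-0.4  0.6  0.5]
px [314. 248.] n 4394 ctr [420.6 255. ] size [45. 71.] ang 6.6 z [34. 36. 37.]
orange
px [318. 226.] n 294 ctr [632. -84.] size [83. 76.] ang 4.2 z [17. 40. 50.]
px [285. 300.] n 81 ctr [420. 156.] size [60. 25.] ang 64.4 z [11. 17. 25.]
px [246. 314.] n 319 ctr [420. 255.] size [47. 71.] ang 5.3 z [13. 34. 38.]
px [198. 308.] n 65 ctr [495. 347.] size [31. 38.] ang 66.3 z [24. 27. 29.]
px [134. 328.] n 42 ctr [530. 494.] size [20. 16.] ang 14.2 z [11. 16. 20.]
tan
px [335. 233.] n 443 ctr [568. -76.] size [ 97. 105.] ang 4.7 z [12. 37. 46.]
px [297. 240.] n 329 ctr [604.  -2.] size [ 46. 100.] ang 7.3 z [11. 26. 40.]
px [358. 242.] n 71 ctr [ 493. -116.] size [ 6. 37.] ang 3.9 z [16. 35. 46.]
px [297. 261.] n 504 ctr [535.  68.] size [160.  65.] ang 30.5 z [12. 29. 46.]
px [336. 253.] n 188 ctr [487. -44.] size [ 8. 98.] ang 4.9 z [21. 34. 46.]
```

Emit:
jog_arm(rows=[[[-0.1,0.15,-3],[0,0,0],0.95],[[-0.1,0.15,-6],[0,0,0],0.7],[[-0.1,0.15,-8.4],[0,0,0],0.7],[[-0.1,0.15,-8.4],[0,0,0],0.4],[[-0.1,0.15,-8.4],[0,0,0],0.4],[[-0.1,0.15,-8.4],[0,0,0],0.4],[[-0.1,0.15,-8.4],[0,0,0],0.4],[[-0.1,0.15,-8.4],[0,0,0],0.4]])

```text
clock: 22.6
position: [0.4213, 0.2555, 0.0109]
ee_rot: [2.096, 2.339, 0.004]
force: [0.1, -0.3, 7.5]
width: 0.491
gripper_force: 30.0
```

Emit:
jog_arm(rows=[[[0,0,0],[0,0,0],0.4],[[0,0,4],[0,0,0],0.4],[[0,0,9],[0,0,-10],0.4],[[0,0,14],[0,0,-20],0.4],[[3,-5,14],[0,0,-30],0.4],[[6,-11,14],[0,0,-40],0.4],[[9,-17,14],[0,0,-50],0.4],[[10.9,-21,14],[0,0,-60],0.4]])

```text
clock: 23.6
position: [0.5297, 0.0423, 0.1499]
ee_rot: [2.989, 0.968, 0.0]
force: [0.7, 1.6, -4.1]
width: 0.486
gripper_force: 30.0
```

Emit:
jog_arm(rows=[[[0,-1,0],[0,0,-10],0.4],[[0,-2.5,0],[0,0,-20],0.4],[[0,-2.5,-1],[0,0,-30.5],0.4],[[0,-2.5,-3],[0,0,-30.5],0.4],[[0,-2.5,-3],[0,0,-30.5],0.4]])

```text
clock: 24.22
position: [0.5277, 0.0199, 0.1186]
ee_rot: [3.138, 0.159, -0.005]
force: [0.2, 0.1, -3.5]
width: 0.487
gripper_force: 30.0
```

Run:
```python
from h import *
wl((.4,.75,-.15,.15),*OR,(.03,.25),1000)
```

```text
tcp [0.5277 0.0199 0.1186] yclose deg -84.2 w 0.48704401634776523 gf 29.980580806732178 F [ 0.2  0.1 -3.5]
px [461. 119.] n 4020 ctr [626.7 -70.9] size [70. 46.] ang 5.5 z [43. 48. 49.]
px [312. 269.] n 7901 ctr [542.3  20.6] size [41. 46.] ang 5.5 z [117. 143. 144.]
px [313. 381.] n 1759 ctr [521.2  18. ] size [59. 45.] ang 6.1 z [143. 144. 145.]
```

Emit:
jog_arm(rows=[[[0.1,0,-4],[0,0,0],0.4],[[0.1,0,-7],[0,0,0],0.4],[[0.1,0,-9],[0,0,0],0.4],[[0.1,0,-9.5],[0,0,0],0.4],[[0.1,0,-9.5],[0,0,0],0.4],[[0.1,0,-9.5],[0,0,0],0.56],[[0.1,0,-9.5],[0,0,0],0.56],[[0.1,0,-9.5],[0,0,0],0.56]])

```text
clock: 25.28
position: [0.5308, 0.02, 0.0253]
ee_rot: [-3.138, -0.158, -0.002]
force: [-0.9, -0.3, -0.6]
width: 0.561
gripper_force: 0.0
```

Emit:
jog_arm(rows=[[[0,0,4],[0,0,0],0.56],[[0,0,9],[0,0,0],0.56],[[1,3,15],[0,0,10],0.56],[[3,9,15],[0,0,20],0.56],[[5,15,15],[0,0,30],0.56],[[7,20,15],[0,0,40],0.56],[[9,25,15],[0,0,50],0.56],[[9.5,29.6,13],[0,0,60],0.56]])

```text
clock: 26.28
position: [0.6274, 0.3181, 0.156]
ee_rot: [2.633, 1.712, 0.006]
force: [0.2, -0.3, -0.5]
width: 0.563
gripper_force: 0.0
```

Emit:
jog_arm(rows=[[[0,0,-1],[0,0,10],0.56],[[0,0,-1],[0,0,20],0.56],[[0,0,-1],[0,0,24],0.56],[[0,0,-1],[0,0,24],0.56],[[0,0,-1],[0,0,24],0.56]])

```text
clock: 26.9
position: [0.6253, 0.3158, 0.1447]
ee_rot: [2.228, 2.215, 0.0]
force: [0.3, -0.4, -0.1]
width: 0.56
gripper_force: 0.0
```

Run:
```python
from h import *
s,d,W=wl((.55,.7,.15,.5),(0,0,0),(179,255,255),(.03,.055),1000)
save("pics/w4.png",d["img"])
d=arm.get_image("top"); save("pics/top4.png",cv2.resize(d["img"][130:330,180:440],None,fx=3,fy=3))
blobs(d,(4,150,120),(14,255,255),(.03,.06),25,(.3,.75,-.3,.3))
blobs(d,(17,110,100),(25,255,255),(.03,.048),40,(.5,.7,-.12,.12))
```

```text
tcp [0.6253 0.3158 0.1447] yclose deg -0.3 w 0.5604553725872636 gf 0.0 F [ 0.3 -0.4 -0.1]
px [322. 203.] n 8256 ctr [628.9 329.8] size [205.  26.] ang 87.2 z [41. 42. 43.]
```

View pics/top4.png

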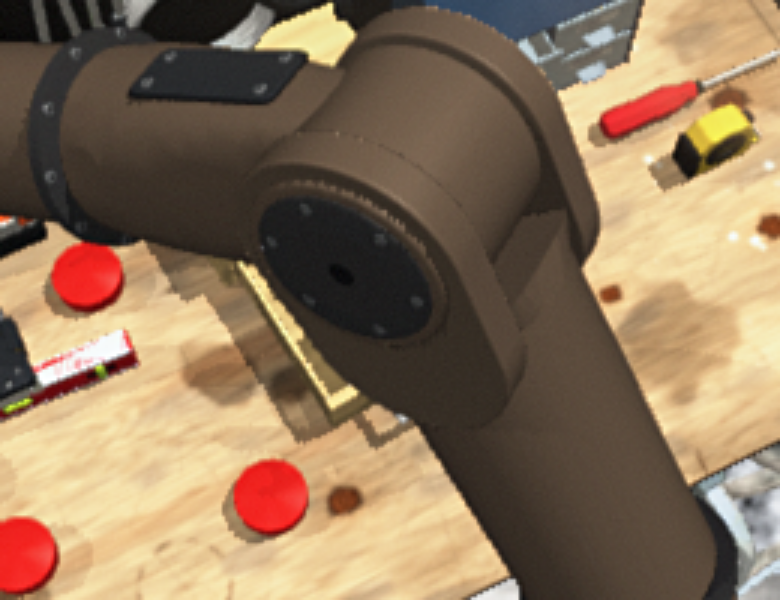

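View pics/w4.png

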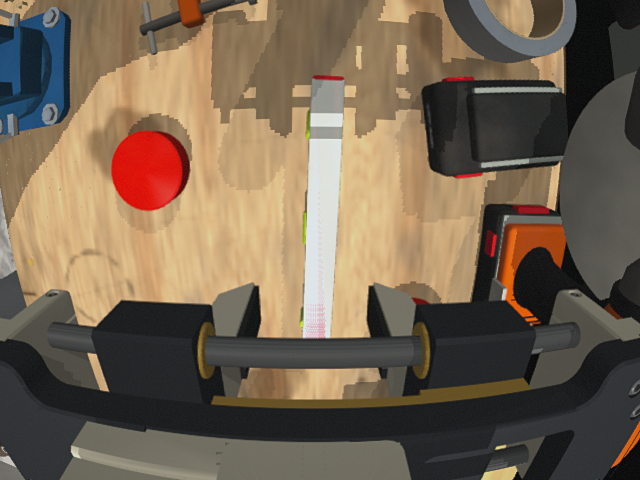

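The crop has the arm covering the drawer. The wrist view shows the level upright at (322,203) between the open fingers. I grasp it near its top.

Emit:
jog_arm(rows=[[[0.3,0.1,-4],[0,0,-2.5],0.56],[[0.3,0.1,-8],[0,0,-2.5],0.56],[[0.3,0.1,-11.5],[0,0,-2.5],0.56],[[0.3,0.1,-12.4],[0,0,-2.5],0.56],[[0.3,0.1,-12.4],[0,0,-2.5],0.1],[[0.3,0.1,-12.4],[0,0,-2.5],0.1],[[0.3,0.1,-12.4],[0,0,-2.5],0.1],[[0.3,0.1,-12.4],[0,0,-2.5],0.1]], newtons=45)

```text
clock: 28.0
position: [0.6294, 0.3173, 0.0221]
ee_rot: [2.273, 2.167, 0.004]
force: [0.9, -0.5, 6.2]
width: 0.244
gripper_force: 45.0
```

Emit:
jog_arm(rows=[[[0,0,0],[0,0,0],0.1],[[0,0,2],[0,0,0],0.1],[[0,0,6],[0,0,0],0.1],[[0,0,11],[0,0,0],0.1],[[0,0,14],[0,0,0],0.1],[[0,0,14],[0,0,0],0.1]])

```text
clock: 28.75
position: [0.6294, 0.3179, 0.1645]
ee_rot: [2.273, 2.167, 0.008]
force: [0.9, 0.4, -2.9]
width: 0.246
gripper_force: 45.0
```

Run:
```python
from h import *
s,d,W=wl((.55,.7,.15,.5),(0,0,0),(179,90,255),(.13,.21),1000)
```

```text
tcp [0.6294 0.3179 0.1645] yclose deg -2.7 w 0.24649434981218424 gf 44.95408236980438 F [ 0.9  0.4 -2.9]
px [291. 212.] n 8062 ctr [615.4 369.9] size [121.  28.] ang 88.4 z [182. 185. 195.]
px [345. 237.] n 3224 ctr [648.6 368.8] size [121.  19.] ang 87.6 z [175. 185. 204.]
```

Emit:
jog_arm(rows=[[[0,-5,0],[0,0,1],0.1],[[0,-10,0],[0,0,2],0.1],[[0.5,-15,0],[0,0,4],0.1],[[0.5,-20,0],[0,0,6],0.1],[[1,-25,0],[0,0,8.2],0.1],[[1,-29,0],[0,0,8.2],0.1],[[1,-32,0],[0,0,8.2],0.1],[[1,-33.6,0],[0,0,8.2],0.1]])

```text
clock: 29.8
position: [0.6371, -0.0216, 0.1589]
ee_rot: [-2.114, -2.321, 0.004]
force: [0.9, 1.1, -2.3]
width: 0.247
gripper_force: 45.0
```

Emit:
jog_arm(rows=[[[0,0,-2],[0,0,0],0.1],[[0,0,-4],[0,0,0],0.1],[[0,0,-5],[0,0,0],0.1],[[0,0,-5],[0,0,0],0.1],[[0,0,-5],[0,0,0],0.1]])

```text
clock: 30.42
position: [0.6388, -0.0187, 0.1112]
ee_rot: [2.112, 2.325, 0.001]
force: [-0.7, 0.3, -1.3]
width: 0.245
gripper_force: 45.0
```

Run:
```python
from h import *
s,d,W=wl((.5,.75,-.2,.2),(0,0,0),(179,255,255),(.12,.142),500)
a=np.radians(5.5); X=W[...,:2]-[.760,-.007]; cx=X@[np.cos(a),np.sin(a)]; cy=X@[-np.sin(a),np.cos(a)]
m=(W[...,2]>.055)&(W[...,2]<.068)&(cx>-.33)&(cx<-.1)&(abs(cy)<.12)
print(m.sum(),np.percentile(cx[m],[1,99])*1e3,np.percentile(cy[m],[1,99])*1e3)
m=(W[...,2]>.072)&(W[...,2]<.084)&(cy>.02)&(cy<.1); print("cab front",np.percentile(cx[m],[0.5,1,2])*1e3)
save("pics/w5.png",d["img"])
blobs(arm.get_image("scene"),(0,0,0),(179,255,255),(.11,.145),50,(.55,.75,-.2,.2))
```

```text
tcp [ 0.6388 -0.0187  0.1112] yclose deg 5.5 w 0.24516535748607607 gf 44.95428264141083 F [-0.7  0.3 -1.3]
px [313. 193.] n 19466 ctr [625.   32.3] size [ 55. 125.] ang 15.1 z [130. 131. 133.]
px [313. 384.] n 1494 ctr [640.3 -53.8] size [23. 21.] ang 4.6 z [131. 131. 132.]
6467 [-277.57861579 -102.33148224] [-99.69454758 102.43224667]
cab front [-98.26206793 -97.80925748 -96.66155159]
px [333. 174.] n 157 ctr [ 712. -188.] size [75. 25.] ang 1.0 z [111. 126. 134.]
px [290. 206.] n 635 ctr [635. -19.] size [231.  57.] ang 86.3 z [112. 128. 138.]
```

View pics/w5.png

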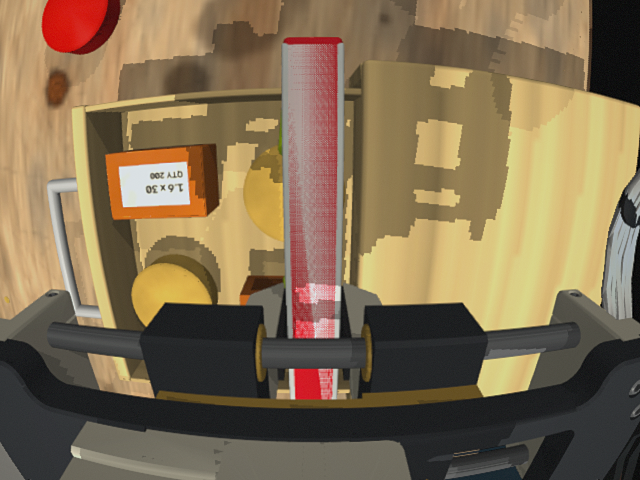

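The wrist view shows all four items flat in the drawer. The level is parallel to the cabinet front, just ahead of it. I lower it onto the rim.

Emit:
jog_arm(rows=[[[0,0,-1],[0,0,0],0.1],[[0,0,-2],[0,0,0],0.1],[[0,0,-2.5],[0,0,0],0.1],[[0,0,-2.7],[0,0,0],0.1],[[0,0,-2.85],[0,0,0],0.1],[[0,0,-2.85],[0,0,0],0.1]])

```text
clock: 31.28
position: [0.6401, -0.019, 0.0839]
ee_rot: [2.111, 2.323, 0.004]
force: [-1.1, 0.3, 10.0]
width: 0.246
gripper_force: 45.0
```

Emit:
jog_arm(rows=[[[0,0,0],[0,0,0],0.1],[[0,0,0.05],[0,0,0],0.1],[[0,0,0.05],[0,0,0],0.1],[[0,0,0.05],[0,0,0],0.1]], newtons=15)

```text
clock: 31.78
position: [0.6398, -0.019, 0.0839]
ee_rot: [2.111, 2.323, 0.004]
force: [1.2, 0.5, 7.2]
width: 0.252
gripper_force: 15.0
```

Emit:
jog_arm(rows=[[[-0.8,-0.08,0],[0,0,0],0.1],[[-2,-0.19,0],[0,0,0],0.1],[[-3.2,-0.31,0],[0,0,0],0.1],[[-4.4,-0.42,0],[0,0,0],0.1],[[-5.6,-0.54,0],[0,0,0],0.1],[[-6.8,-0.65,0],[0,0,0],0.1],[[-8,-0.77,0],[0,0,0],0.1],[[-8,-0.77,0],[0,0,0],0.1]])

```text
clock: 32.78
position: [0.5589, -0.0266, 0.0838]
ee_rot: [2.111, 2.324, 0.003]
force: [-1.1, -0.3, 10.3]
width: 0.249
gripper_force: 15.0
```

Run:
```python
from h import *
s,d,W=wl((.45,.75,-.2,.2),(0,0,0),(179,255,255),(.097,.112),500)
```

```text
tcp [ 0.5589 -0.0266  0.0838] yclose deg 5.5 w 0.248649583280182 gf 14.998129606246948 F [-1.1 -0.3 10.3]
px [313. 191.] n 19071 ctr [559.3  25.9] size [124.  56.] ang 86.1 z [103. 104. 105.]
px [313. 384.] n 1500 ctr [560.4 -61.3] size [23. 21.] ang 5.2 z [103. 104. 105.]
```

Emit:
jog_arm(rows=[[[-0.8,-0.08,0],[0,0,0],0.1],[[-2,-0.19,0],[0,0,0],0.1],[[-3.2,-0.31,0],[0,0,0],0.1],[[-4.4,-0.42,0],[0,0,0],0.1],[[-5.5,-0.53,0],[0,0,0],0.1],[[-6.3,-0.6,0],[0,0,0],0.1],[[-6.3,-0.6,0],[0,0,0],0.1],[[-6.3,-0.6,0],[0,0,0],0.1]])

```text
clock: 33.83
position: [0.4968, -0.0325, 0.0838]
ee_rot: [2.111, 2.323, 0.004]
force: [0.3, 0.0, 11.8]
width: 0.246
gripper_force: 15.0
```

Run:
```python
from h import *
s,d,W=wl((.4,.75,-.2,.2),(0,0,0),(179,255,255),(.097,.112),500)
```

```text
tcp [ 0.4968 -0.0325  0.0838] yclose deg 5.5 w 0.2459203071933902 gf 14.99980017542839 F [ 0.3  0.  11.8]
px [313. 191.] n 19087 ctr [497.1  19.8] size [124.  56.] ang 86.3 z [103. 104. 105.]
px [313. 384.] n 1498 ctr [498.2 -67.1] size [23. 21.] ang 4.0 z [103. 104. 105.]
```

Emit:
jog_arm(rows=[[[0,0,0],[0,0,0],0.1],[[0,0,0],[0,0,0],0.1],[[0,0,3],[0,0,0],0.1],[[0,0,8],[0,0,0],0.1],[[0,0,10],[0,0,0],0.1],[[0,0,10],[0,0,0],0.1]], newtons=45)

```text
clock: 34.62
position: [0.4957, -0.0329, 0.1835]
ee_rot: [2.112, 2.324, 0.002]
force: [-0.0, 0.4, -3.5]
width: 0.252
gripper_force: 45.0
```

Emit:
jog_arm(rows=[[[1,4,0],[0,0,0],0.1],[[3,9,0],[0,0,-2],0.1],[[5,14,0],[0,0,-4],0.1],[[8,19,0],[0,0,-6],0.1],[[10,24,0],[0,0,-8.2],0.1],[[12,29,0],[0,0,-8.2],0.1],[[13.2,33,0],[0,0,-8.2],0.1],[[13.2,35,0],[0,0,-8.2],0.1]])

```text
clock: 35.62
position: [0.6261, 0.3195, 0.1796]
ee_rot: [-2.27, -2.17, 0.005]
force: [-0.0, -0.4, -2.7]
width: 0.247
gripper_force: 45.0
```

Emit:
jog_arm(rows=[[[0,0,-3],[0,0,0],0.1],[[0,0,-7],[0,0,0],0.1],[[0,0,-11],[0,0,0],0.1],[[0,0,-13],[0,0,0],0.1],[[0,0,-13.5],[0,0,0],0.1],[[0,0,-13.5],[0,0,0],0.1]])

```text
clock: 36.38
position: [0.6278, 0.3175, 0.0484]
ee_rot: [2.274, 2.168, 0.002]
force: [-0.5, 0.2, -1.7]
width: 0.247
gripper_force: 45.0
```

Run:
```python
from h import *
s,d,W=wl((.5,.75,.1,.5),(0,0,0),(179,255,255),(.05,.08),500)
d=arm.get_image("scene"); save("pics/s6.png",d["img"])
print("o");blobs(d,(4,150,120),(14,255,255),(.01,.06),25,(.3,.75,-.5,.5))
```

```text
tcp [0.6278 0.3175 0.0484] yclose deg -2.7 w 0.24685411890905198 gf 44.99413847923279 F [-0.5  0.2 -1.7]
px [313. 194.] n 19831 ctr [635.7 368.9] size [124.  56.] ang 78.1 z [67. 69. 70.]
px [553. 120.] n 2805 ctr [743.2 400.3] size [16. 58.] ang 3.3 z [51. 55. 56.]
px [313. 384.] n 1492 ctr [624.4 281.9] size [21. 23.] ang 85.5 z [68. 69. 69.]
o
px [318. 226.] n 299 ctr [633. -82.] size [88. 73.] ang 1.5 z [17. 39. 50.]
px [303. 248.] n 120 ctr [549.  21.] size [85. 45.] ang 3.4 z [36. 48. 50.]
px [285. 295.] n 157 ctr [434. 145.] size [56. 67.] ang 22.6 z [11. 23. 28.]
px [134. 328.] n 44 ctr [528. 492.] size [16. 19.] ang 84.0 z [13. 16. 18.]
```

View pics/s6.png

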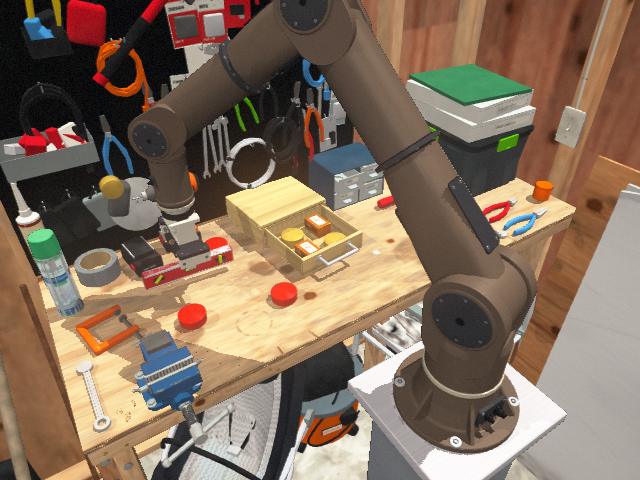

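The scene view shows all four items in the open drawer at (312,240) and the level held above its old place at (187,265). I set it down and go to the handle.

Emit:
jog_arm(rows=[[[0,0,-1.5],[0,0,0],0.1],[[0,0,-2.4],[0,0,0],0.1],[[0,0,-2.65],[0,0,0],0.1],[[0,0,-2.65],[0,0,0],0.1],[[0,0,-2.65],[0,0,0],0.5],[[0,0,-2.65],[0,0,0],0.5],[[0,0,-2.65],[0,0,0],0.5],[[0,0,-2.65],[0,0,0],0.5]])

```text
clock: 37.48
position: [0.6273, 0.3172, 0.0209]
ee_rot: [-2.273, -2.168, 0.0]
force: [0.8, 0.5, -0.2]
width: 0.5
gripper_force: 0.0
```

Emit:
jog_arm(rows=[[[0,0,4],[0,0,0],0.5],[[0,0,9],[0,0,0],0.5],[[-2,-4,14],[0,0,2],0.4],[[-6,-9,14],[0,0,4],0.26],[[-10,-15,14],[0,0,8.2],0.26],[[-14,-20,14],[0,0,8.2],0.26],[[-17,-25,14],[0,0,8.2],0.26],[[-18,-30,14],[0,0,8.2],0.26]])

```text
clock: 38.48
position: [0.4456, 0.0161, 0.1613]
ee_rot: [2.11, 2.326, -0.0]
force: [1.7, -0.4, -0.1]
width: 0.261
gripper_force: 0.0
```

Emit:
jog_arm(rows=[[[0,-3,0],[0,0,0],0.26],[[0,-5.4,-2],[0,0,0],0.26],[[0,-5.4,-4],[0,0,0],0.26],[[0,-5.4,-4],[0,0,0],0.26],[[0,-5.4,-4],[0,0,0],0.26]])

```text
clock: 39.1
position: [0.4477, -0.0363, 0.1217]
ee_rot: [2.111, 2.326, 0.001]
force: [0.9, -0.2, 0.5]
width: 0.26
gripper_force: 0.0
```

Run:
```python
from h import *
s,d,W=wl((.4,.75,-.3,.2),*OR,(.035,.06),500)
save("pics/w7.png",d["img"])
hs=cv2.cvtColor(d["img"],cv2.COLOR_RGB2HSV)
a=np.radians(5.5); X=W[...,:2]-[.760,-.007]; cx=X@[np.cos(a),np.sin(a)]; cy=X@[-np.sin(a),np.cos(a)]
m=(hs[...,1]<60)&(hs[...,2]>60)&(abs(cy)<.04)&(cx<-.29)&(cx>-.36)&(W[...,2]>.03)&(W[...,2]<.06)
print(m.sum(),np.percentile(cx[m],[5,50,95]),np.percentile(W[m][:,2],[5,50,95]))
t=s["position"][:2]-[.760,-.007]; print("tcp cab x",t@[np.cos(a),np.sin(a)],"y",t@[-np.sin(a),np.cos(a)])
d=arm.get_image("scene");blobs(d,(0,0,100),(179,60,255),(.034,.06),100,(.5,.75,.15,.5))
```

```text
tcp [ 0.4477 -0.0363  0.1217] yclose deg 5.5 w 0.26009632122741166 gf 0.0 F [ 0.9 -0.2  0.5]
px [441. 180.] n 3711 ctr [529.5  18.8] size [71. 45.] ang 6.1 z [46. 48. 49.]
px [517. 299.] n 1799 ctr [629.6 -69.4] size [79. 44.] ang 5.4 z [38. 47. 48.]
1678 [-0.31814002 -0.31361813 -0.30922666] [0.04735557 0.04941229 0.05085241]
tcp cab x -0.31363867509650883 y 0.0007521690411394782
px [181. 272.] n 416 ctr [626. 316.] size [223.  30.] ang 86.7 z [39. 43. 45.]
```

View pics/w7.png

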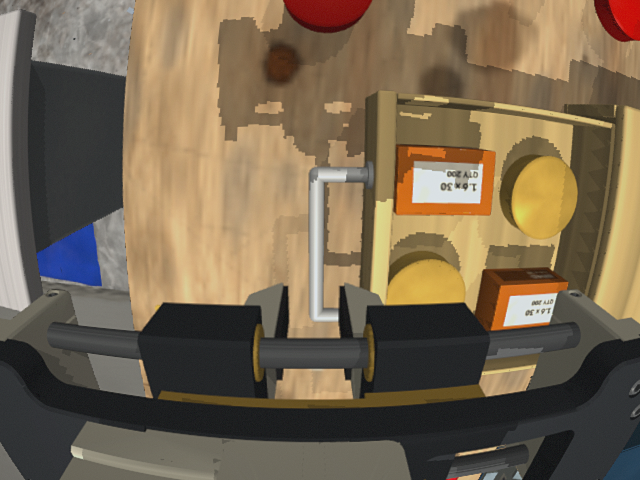

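The wrist view shows the bar at (317,245) centred between the fingers. All four items lie flat below the rim. I pinch and push.

Emit:
jog_arm(rows=[[[0,0,-3],[0,0,0],0.26],[[0,0,-6],[0,0,0],0.26],[[0,0,-8.5],[0,0,0],0.26],[[0,0,-9.1],[0,0,0],0.26],[[0,0,-9.1],[0,0,0],0.0],[[0,0,-9.1],[0,0,0],0.0],[[0,0,-9.1],[0,0,0],0.0],[[0,0,-9.1],[0,0,0],0.0]], newtons=25)

```text
clock: 40.2
position: [0.4496, -0.0365, 0.0313]
ee_rot: [2.111, 2.323, 0.005]
force: [4.4, 0.6, -5.5]
width: 0.104
gripper_force: 25.0
```

Emit:
jog_arm(rows=[[[1,0.1,0],[0,0,0],0],[[3,0.29,0],[0,0,0],0],[[5.5,0.53,0],[0,0,0],0],[[8,0.77,0],[0,0,0],0],[[10.5,1.01,0],[0,0,0],0],[[13,1.25,0],[0,0,0],0],[[15.5,1.49,0],[0,0,0],0],[[16.8,1.61,0],[0,0,0],0]])

```text
clock: 41.2
position: [0.6169, -0.0206, 0.0312]
ee_rot: [2.112, 2.324, 0.002]
force: [-1.7, 0.3, 7.5]
width: 0.095
gripper_force: 25.0
```

Emit:
jog_arm(rows=[[[0.5,0.05,0],[0,0,0],0],[[0.9,0.09,0],[0,0,0],0],[[1.1,0.11,0],[0,0,0],0],[[1.2,0.12,0],[0,0,0],0],[[1.2,0.12,0],[0,0,0],0]])

```text
clock: 41.82
position: [0.6275, -0.0196, 0.0313]
ee_rot: [2.112, 2.324, 0.001]
force: [-0.9, 0.3, 5.7]
width: 0.096
gripper_force: 25.0
```

Emit:
jog_arm(rows=[[[0.2,0.02,0],[0,0,0],0],[[0.4,0.04,0],[0,0,0],0],[[0.4,0.04,0],[0,0,0],0],[[0.4,0.04,0],[0,0,0],0]])

```text
clock: 42.32
position: [0.6289, -0.0194, 0.0312]
ee_rot: [-2.111, -2.324, 0.005]
force: [-10.5, -0.9, 16.3]
width: 0.099
gripper_force: 25.0
```

At the stop, pressing with 10 N. I release, lift clear and check.

Emit:
jog_arm(rows=[[[0,0,0],[0,0,0],0.2],[[0,0,0],[0,0,0],0.2],[[0,0,0],[0,0,0],0.2],[[0,0,3],[0,0,0],0.24],[[0,0,8],[0,0,0],0.24],[[-3,0,12],[0,0,0],0.5],[[-8,0,15],[0,0,0],0.5],[[-12,0,15],[0,0,0],0.5]])

```text
clock: 43.32
position: [0.5112, -0.0188, 0.1823]
ee_rot: [2.11, 2.323, 0.004]
force: [0.1, -0.1, -0.4]
width: 0.483
gripper_force: 0.0
```

Emit:
jog_arm(rows=[[[-5,0,0],[0,0,0],0.5],[[-8,0,2],[0,0,0],0.5],[[-8,0,2],[0,0,0],0.5],[[-8,0,2],[0,0,0],0.5]])

```text
clock: 43.82
position: [0.4322, -0.0192, 0.2002]
ee_rot: [2.112, 2.324, 0.001]
force: [0.3, -0.3, 0.6]
width: 0.5
gripper_force: 0.0
```

Run:
```python
from h import *
s,d,W=wl((.4,.75,-.3,.2),*OR,(.035,.06),500)
save("pics/w8.png",d["img"])
hs=cv2.cvtColor(d["img"],cv2.COLOR_RGB2HSV)
a=np.radians(5.5); X=W[...,:2]-[.760,-.007]; cx=X@[np.cos(a),np.sin(a)]; cy=X@[-np.sin(a),np.cos(a)]
m=(hs[...,1]<60)&(hs[...,2]>60)&(abs(cy)<.04)&(cx<-.115)&(cx>-.36)&(W[...,2]>.03)&(W[...,2]<.06)
print(m.sum(),np.percentile(cx[m],[5,50,95])*1e3)
d=arm.get_image("scene"); save("pics/s8.png",d["img"])
m=(W[...,2]>.05)&(W[...,2]<.07)&(abs(cy)<.1)&(cx>-.13)&(cx<-.09); print("front",np.percentile(cx[m],[2,50,98])*1e3)
```

```text
tcp [ 0.4322 -0.0192  0.2002] yclose deg 5.5 w 0.499552634102229 gf 0.0 F [ 0.3 -0.3  0.6]
743 [-138.82968831 -136.17453544 -131.01132435]
front [-116.6724186   -98.37969776  -93.98903227]
```

View pics/s8.png

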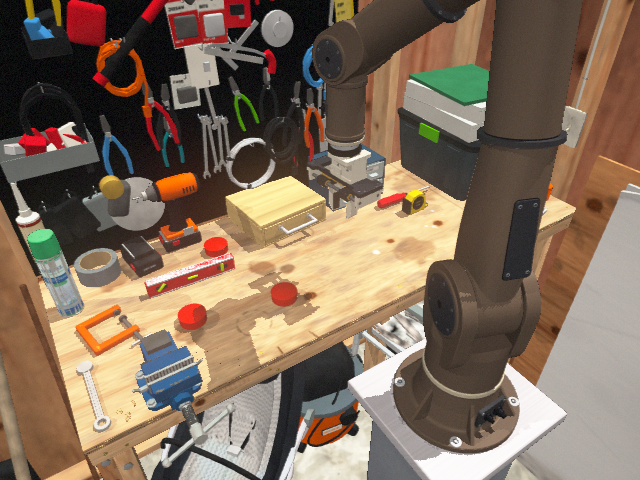

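Run:
```python
from h import *
a=np.radians(5.5)
for n in("top","scene"):
  for d in (dict(np.load(n+"0.npz")),arm.get_image(n)):
    W=cloud(d); hs=cv2.cvtColor(d["img"],cv2.COLOR_RGB2HSV)
    X=W[...,:2]-[.760,-.007]; cx=X@[np.cos(a),np.sin(a)]; cy=X@[-np.sin(a),np.cos(a)]
    m=(hs[...,1]<60)&(hs[...,2]>90)&(abs(cy)<.035)&(cx<-.09)&(cx>-.2)&(W[...,2]>.03)
    print(n,m.sum(),np.percentile(cx[m],[5,50,95]).round(4))
```

```text
top 83 [-0.1423 -0.1387 -0.1339]
top 46 [-0.1383 -0.1345 -0.1284]
scene 68 [-0.142  -0.1388 -0.1342]
scene 67 [-0.1391 -0.1349 -0.1294]
```

The drawer reads shut within about 1 mm. I give it one firm nudge with closed fingers to make sure.

Emit:
jog_arm(rows=[[[4,0,0],[0,0,0],0],[[9,-0.2,-3],[0,0,0],0],[[14,-0.4,-8],[0,0,0],0],[[15.6,-0.4,-12],[0,0,0],0],[[15.6,-0.4,-15],[0,0,0],0],[[15.6,-0.4,-16.2],[0,0,0],0],[[15.6,-0.4,-16.2],[0,0,0],0]])

```text
clock: 44.9
position: [0.5869, -0.023, 0.0376]
ee_rot: [-2.112, -2.325, 0.001]
force: [0.5, -0.5, 0.3]
width: 0.007
gripper_force: 0.0
```

Emit:
jog_arm(rows=[[[0.5,0.05,0],[0,0,0],0],[[1,0.1,0],[0,0,0],0],[[1.3,0.12,0],[0,0,0],0],[[1.5,0.14,0],[0,0,0],0],[[1.5,0.14,0],[0,0,0],0]])

```text
clock: 45.52
position: [0.6025, -0.0217, 0.0382]
ee_rot: [2.113, 2.325, 0.0]
force: [-0.2, -0.4, 0.4]
width: 0.005
gripper_force: 0.0
```

Emit:
jog_arm(rows=[[[0.2,0.02,0],[0,0,0],0],[[0.4,0.04,0],[0,0,0],0],[[0.6,0.06,0],[0,0,0],0],[[0.6,0.06,0],[0,0,0],0]])

```text
clock: 46.02
position: [0.6085, -0.0211, 0.0381]
ee_rot: [2.113, 2.325, 0.0]
force: [0.3, 0.6, -0.8]
width: 0.012
gripper_force: 0.0
```

Emit:
jog_arm(rows=[[[0.2,0.02,0],[0,0,0],0],[[0.4,0.04,0],[0,0,0],0],[[0.4,0.04,0],[0,0,0],0]])

```text
clock: 46.4
position: [0.611, -0.0209, 0.038]
ee_rot: [-2.112, -2.324, 0.004]
force: [-6.0, 0.0, 5.2]
width: 0.005
gripper_force: 3.9
```

Emit:
jog_arm(rows=[[[0.2,0.02,0],[0,0,0],0],[[0.2,0.02,0],[0,0,0],0]])

```text
clock: 46.65
position: [0.611, -0.0209, 0.0379]
ee_rot: [-2.11, -2.322, 0.008]
force: [-12.9, -0.9, 11.7]
width: 0.003
gripper_force: 8.8
```

Emit:
jog_arm(rows=[[[0.2,0.02,0],[0,0,0],0],[[0.2,0.02,0],[0,0,0],0]])

```text
clock: 46.9
position: [0.6111, -0.0209, 0.0379]
ee_rot: [-2.109, -2.321, 0.013]
force: [-20.6, -2.0, 19.0]
width: 0.006
gripper_force: 13.8
```

It doesn't move under 20 N, so it is fully shut. I retreat and hand in.

Emit:
jog_arm(rows=[[[-1.5,-0.1,0],[0,0,0],0],[[-5,-0.1,1],[0,0,0],0],[[-9,0,5],[0,0,0],0],[[-13,0,11],[0,0,0],0],[[-16,0,17],[0,0,0],0],[[-16,0,17],[0,0,0],0],[[-16,0,17],[0,0,0],0]])

```text
clock: 47.78
position: [0.4569, -0.0205, 0.2088]
ee_rot: [2.112, 2.323, 0.002]
force: [-0.4, 0.2, 0.1]
width: 0.004
gripper_force: 0.0
```

Run:
```python
from h import *
d=arm.get_image("scene"); blobs(d,(0,0,100),(179,60,255),(.034,.06),100,(.5,.75,-.15,.5))
print(arm.sign_off())
```

```text
px [299. 225.] n 179 ctr [643. -16.] size [ 47. 112.] ang 5.6 z [45. 49. 54.]
px [181. 272.] n 417 ctr [627. 316.] size [223.  29.] ang 86.5 z [40. 43. 45.]
the job is handed in; nothing more can be done
None
```

The job is handed in at about 48 s: both cartons and both wax tins lie flat in the drawer (I saw no tape rolls on the bench), the level was slid along the rim and put back on the bench, and the drawer is fully shut.

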